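# Click the label dater's day wheel on to its pointer and print

## Robot

A 6-joint arm with a two-finger parallel gripper is mounted at the origin on the work surface; the furniture and walls round the work are solid. World frame = base frame: x ahead of the robot, y to its left, z up, the work surface at z = 0. Lengths are in m, angles in rad, forces in N, time in s.
With the tool pointing down it reaches from about 0.25 to 0.85 m from the base axis. Payload 12.5 kg.
Tool frame: the origin (TCP) lies on the centre line of the jaws, within the pads' length; the fingertips stand ctrl.tip_reach ahead of it and the grasp point (between the pads) lies 6 mm ahead of it (ctrl.tip_reach is the distance from the TCP to the fingertips, in m); z points along the fingers, y is the line along which they close (so a half turn about z gives the same grasp; the last joint's range is limited). The gripper opens to 93 mm and grips with 3 to 60 N. Pads are 15 mm wide; open, the fingers measure 128 mm over their backs; the gripper's body (75 mm by 188 mm) begins 65 mm behind the grasp point.
Start: joints at [1.192, 0.351, 1.652, -0, 1.139, -0.085], TCP at [0.159, 0.526, 0.244] pointing down, gripper open.
Joint ranges: [-2.75, 2.75], [-0.79, 2.1], [0.01, 2.65], [-1.57, 4.71], [0.07, 3.14], [-2.87, 2.87]. Speed limits (rad/s): [2.22, 2.22, 2.79, 3.14, 3.14, 3.14].

## Interface

Orientations are given as a unit quaternion [x, y, z, w].
In Python, from station import ctrl gives the robot as it stands.
- The arm moves only by the tool send_rows, never from a script. Its argument "plan" is a list that holds one entry, the list of rows, each a list of 7 numbers: the shift along the tool's x, y, z in m, then the turn, a rotation vector about the tool's x, y, z in rad, then the finger opening in m, from 0 to 0.093. In form: [[[x, y, z, ax, ay, az, grip], ...]]. A call has 1 to 12 rows; each row shifts and turns the commanded pose from where the row before left it, along the tool's axes as they then stand; what a row does not reach is not made up. A row lasts 1/12 s, in which the tool goes at most 41.7 mm and 7.16 degrees, less where a joint would pass 70% of its speed; a pose out of reach is approached as far as the arm can. A call with a gripper value outside its range is refused whole. The fingers move at their own pace and stop on an object; "force" is the grip in N (left out, the last holds). Time passes only in rows, so rows that do not move let the fingers close. It gives the time, the measured TCP pose, the force, the opening and the grip force at its end, in the units of the state.
- ctrl.get_obs(): the state, without advancing time (a new reading comes with each control period).
- ctrl.capture(name): name is "side" or "top"; returns a dict with "pixels" (420x560x3 uint8, red, green, blue), "depth" (420x560 float32, m along the optical axis (not along the pixel's ray), 0 where there is no reading), "vfov" (degrees; the focal length in pixels is half the picture's height over the tangent of half this angle, whatever the lens; pixels are square), "cx", "cy" (the principal point, pixels), "D" ([k1, k2, p1, p2, k3] as OpenCV has them; the pictures are not rectified), "extrinsics" (4x4, takes a point from world to camera coordinates). Camera axes: x right, y up, looking along -z (the intrinsics and any distortion apply to the point x, -y, -z); pixel columns grow to the right and rows downward; lengths in m; the calibration is good to about 2 mm. A picture is of the moment at which its call begins.
- ctrl.job_done(): hands the job in; it is judged then, once.
Trained networks look in the newest picture that a camera, given by its name, has taken for a name from the list of things; names that differ only in an ending like _2 or _b are one class to them, and where a whole thing is asked for, a point or a joint stands for the part that bears it (a point fixed in the world has none). Each returns a list of dicts, best first, with "p" (0 to 1); they miss things now and then, are a little off and sometimes report something else, mostly with a low value. They report only what shows in the picture. A call takes as long as a camera call.
- ctrl.silhouettes(camera, thing): "pixels" (420x560 bool, what is visible of it) and "rect" ([centre column, centre row, width, height] in pixels, round what is visible of it).
- ctrl.pinpoint(camera, thing): "at" ([column, row] in pixels: a listed point, or the origin of a listed thing).
The state is a dict: "clock": time; "qpos": joint angles; "qvel": joint speeds; "joint_torque": joint torques, N m; "tcp_pos": TCP position; "ee_rot": TCP orientation; "force": force on the tool from outside, world axes, zero at the start; "wrist_torque": the same for the moment, N m; "finger_gap": finger opening in m; "finger_force": force on a finger pad.
Only numpy, scipy, OpenCV 4.12 (cv2) and the standard library are available. Lean on these libraries where they do the work, as an engineer would, in place of code of your own. Each camera call takes 0.05 s, during which the arm holds its last target. There are 200 camera calls.

## Task

Set the label dater to today: with a fingertip, flick the toothed day wheel round clockwise (seen from above) by just the clicks it needs for its long ridged tooth to point at the fixed pointer, never carrying it past. Then press the print key fully down and let it come up again. Leave the pastry cutter, the piping nozzle and the tape roll where they are.

Things in the scene. Friction and masses are not known exactly. Their poses are not given: they have to be found in the camera images.
- dater: Label dater, fixed to the table, pose varies. Dark steel base plate, top 35 mm above the table. Origin: on the table under the wheel's axis. In its frame z is up; the plate spans x -65 to +65, y -166 to +64 mm. From the wheel toward -y (the robot's right at yaw 0) follow the pointer (steel post 24 x 12 mm at y -93, 66 mm high, with a cone toward the wheel) and the print key (y -136).
- wheel (a joint): Day wheel, flat white star wheel with vertical axis. Value in rad, grows clockwise seen from above; 0 = long tooth at the pointer. One click is 2 pi / 7 = 0.898 rad; it starts 1, 2 or 3 clicks short (-0.90, -1.80, -2.69). A spring holds it at whole clicks: a push of about 3 N on a tooth moves it; past half a click it snaps on to the next and stays, let go earlier it springs back.
- wheel_hub (a point): Point on the wheel's axis at the top of the 68 mm hub, 60 mm above the table. Round the hub are seven evenly spaced straight teeth, 10 mm wide, 42 to 60 mm above the table; six end 54 mm from the axis. The gaps between teeth are open from above down to the base plate (35 mm). At rest one gap is centred on the dater's +y, opposite the pointer.
- long_tooth_end (a point): Outer end of the seventh, long tooth, on its top face, 60 mm above the table and 68 mm from the axis; it turns with the wheel. Along the top of this tooth runs a ridge 6 mm wide, its top 72 mm above the table, from near the axis to the end.
- pointer_tip (a point): Tip of the fixed pointer cone, 73 mm from the wheel's axis toward the dater's -y, 52 mm above the table.
- print_key_top (a point): Centre of the top of the print key, a round white push button 32 mm across in a black housing 48 mm across on the dater; 57 mm above the table, 10 mm above the housing.
- print_key (a joint): Travel of the print key: 0 up, 0.006 m fully down; a spring (5 N at full travel) brings it up again.
- cutter: Round steel pastry cutter, 48 mm across, 43 mm high, loose, to be left alone. Origin: centre of its underside.
- nozzle: Steel piping nozzle (cone), 25 mm across, 40 mm high, standing on its wide end, loose, to be left alone. Origin: centre of its underside.
- label_roll: Roll of green label tape lying flat, 92 mm across, 18 mm high, loose, to be left alone. Origin: centre of its underside.

How it is judged:
On the way, in this order (a step that is already met when the one before it is completed fails the run):
1. the wheel rests in its click with the long tooth at the pointer (value of joint wheel between -0.15 and 0.15 rad and velocity of joint wheel between -0.3 and 0.3 rad/s), for 0.2 s.
2. the print key is pressed down (value of joint print_key above 0.0045 m), for 0.02 s.
At the end, for the whole second after the job is handed in: The long tooth points at the pointer (wheel within 0.15 rad of 0), the print key has been pressed (at least 4.5 of its 6 mm) after that and is up again (less than 1.5 mm down), and cutter, nozzle and tape roll are within 30 mm of where they stood (value of joint wheel between -0.15 and 0.15 rad and value of joint print_key below 0.0015 m and distance of each of cutter, nozzle, label_roll from where it was at the start of the episode below 0.03 m); the robot touches nothing.
It fails at once if the wheel is carried more than half a click past the pointer (value of joint wheel above 0.4488 rad).
It fails at once if the print key is pressed while the wheel is not at the pointer (value of joint print_key above 0.003 m and not (value of joint wheel between -0.3 and 0.3 rad)).
It fails at once if the pastry cutter is pushed, lifted or carried away (more than 30 mm) (distance of cutter from where it was at the start of the episode above 0.03 m).
It fails at once if the piping nozzle is pushed, lifted or carried away (more than 30 mm) (distance of nozzle from where it was at the start of the episode above 0.03 m).
It fails at once if the tape roll is pushed, lifted or carried away (more than 30 mm) (distance of label_roll from where it was at the start of the episode above 0.03 m).
It also fails if it takes over 51 s, if anything falls off the work surface, if the arm or the gripper's body presses on something with over 40 N, if the wrist force passes 120 N, or if a joint passes its speed limit or range.

## Working session

There is one attempt and no reset: what is moved stays moved. The work goes in short steps, Python scripts to look and compute and a tool call to move; the robot and the scene stay as the last step left them, time stands still between calls to the robot, and variables do not carry over. Pictures are saved under pics/ and viewed, at most 10 in all, crops included, and the job is handed in when it is done.

Besides the shell and the picture viewer there is one more tool, called after ">>>" by a JSON object that holds its "method" and its "body", one argument or row to a line. send_rows: Moves the arm, as the interface text tells. Its arguments: {"type":"object","properties":{"plan":{"type":"array","items":{"type":"array","items":{"type":"array","items":{"type":"number"}}}},"force":{"type":"number"}},"required":["plan"]}

```bash
mkdir -p pics; cat > h.py <<'E'
import numpy as np, cv2
from station import ctrl
def cam(n):
    return ctrl.capture(n)
def K(c):
    f=c["pixels"].shape[0]/2/np.tan(np.radians(c["vfov"])/2)
    return np.array([[f,0,c["cx"]],[0,f,c["cy"]],[0,0,1]])
def ray(c,px):
    u=cv2.undistortPoints(np.array([[px]],float),K(c),np.array(c["D"],float)).ravel()
    E=np.array(c["extrinsics"]);R=E[:3,:3];o=-R.T@E[:3,3]
    return o,R.T@np.array([u[0],-u[1],-1])
def at_z(c,px,z):
    o,d=ray(c,px);return o+d*(z-o[2])/d[2]
def proj(c,P):
    E=np.array(c["extrinsics"]);p=E[:3,:3]@np.array(P)+E[:3,3]
    p=np.array([p[0],-p[1],-p[2]])
    return cv2.projectPoints(p.reshape(1,1,3),np.zeros(3),np.zeros(3),K(c),np.array(c["D"],float))[0].ravel()
E
python3 - <<'E'
from h import *
ims=[]
for n in("top","side"):
    c=cam(n);cv2.imwrite(f"pics/{n}0.png",c["pixels"][...,::-1])
    for t,z in(("wheel_hub",.06),("long_tooth_end",.06),("pointer_tip",.052),("print_key_top",.057),("cutter",0),("nozzle",0),("label_roll",0),("dater",0)):
        for r in ctrl.pinpoint(n,t)[:2]: print(n,t,round(r["p"],2),np.round(r["at"]),at_z(c,r["at"],z).round(4))
o=ctrl.get_obs();print(o["clock"],o["tcp_pos"],o["ee_rot"],ctrl.tip_reach)
E
```

```text
top wheel_hub 0.56 [273. 234.] [0.5023 0.0474 0.06  ]
top long_tooth_end 0.62 [298. 211.] [ 0.5586 -0.009   0.06  ]
top pointer_tip 0.84 [306. 240.] [ 0.4927 -0.0292  0.052 ]
top print_key_top 0.72 [296. 215.] [ 0.5492 -0.0044  0.057 ]
top print_key_top 0.68 [329. 245.] [ 0.4797 -0.0812  0.057 ]
top cutter 0.72 [221. 205.] [0.58  0.175 0.   ]
top nozzle 0.65 [210. 236.] [ 0.5041  0.1996 -0.    ]
top label_roll 0.57 [373. 253.] [ 0.4683 -0.1939  0.    ]
top dater 0.61 [272. 237.] [0.5046 0.0506 0.    ]
side wheel_hub 0.63 [299. 214.] [0.5142 0.0475 0.06  ]
side long_tooth_end 0.79 [294. 201.] [0.5442 0.001  0.06  ]
side pointer_tip 0.85 [318. 202.] [ 0.492  -0.0261  0.052 ]
side print_key_top 0.61 [333. 185.] [ 0.4801 -0.1076  0.057 ]
side nozzle 0.47 [275. 279.] [0.5087 0.1978 0.    ]
side dater 0.98 [303. 236.] [0.503  0.0463 0.    ]
0.9 [0.15924894 0.52643607 0.24365768] [1.46383271e-01 9.89227950e-01 8.45463306e-06 7.37982845e-06] 0.025
```

```bash
python3 - <<'E'
import cv2
a=cv2.resize(cv2.imread("pics/top0.png")[150:300,180:420],None,fx=3.3,fy=3.3,interpolation=cv2.INTER_CUBIC)
cv2.imwrite("pics/topc.png",a)
b=cv2.resize(cv2.imread("pics/side0.png")[130:310,210:430],None,fx=3.3,fy=3.3,interpolation=cv2.INTER_CUBIC)
cv2.imwrite("pics/sidec.png",b)
E
```

```text
(no output)
```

View pics/topc.png

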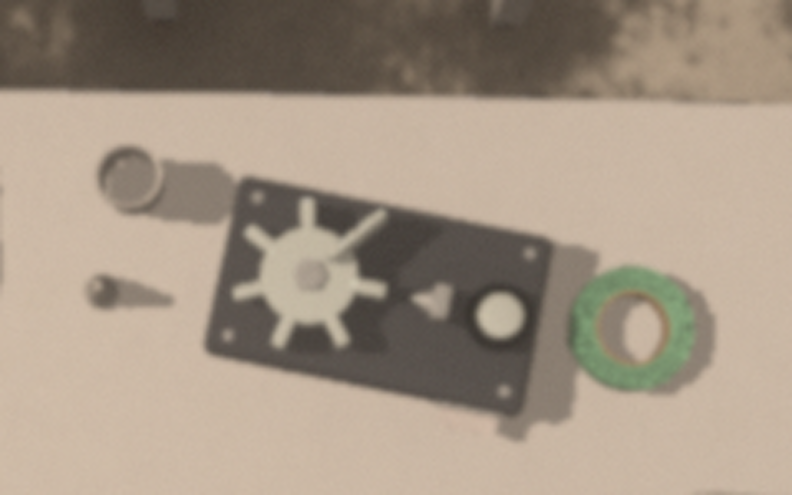

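View pics/sidec.png

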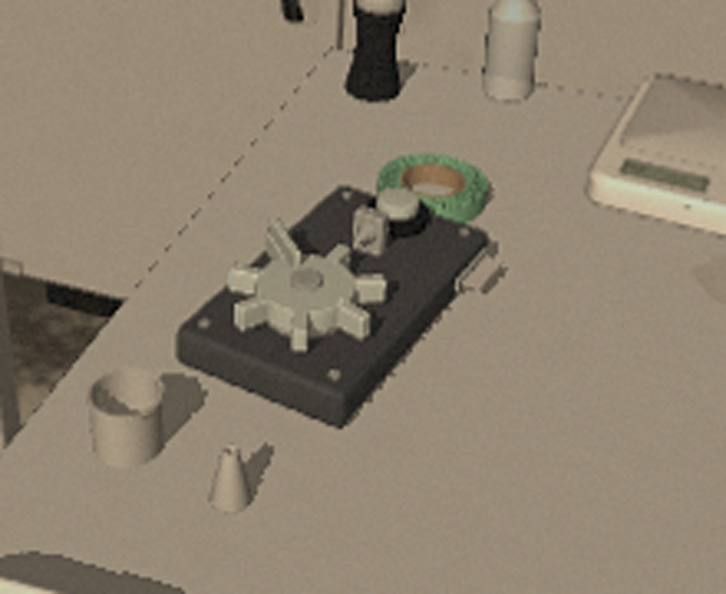

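The top crop shows the hub at (311,275), with the ridged long tooth pointing upper right to (382,213). The pointer cone is at (415,297) and the key at (500,315). The long tooth is about 53° from the pointer, so the wheel is one click short. The side view agrees.

```bash
python3 - <<'E'
from h import *
from scipy.optimize import least_squares
P=[];Q=[]
# own readings and network, both cameras
T={"hub":((0,0),.06),"ptr":((0,-.073),.052),"key":((0,-.136),.057)}
L=[("top","hub",(274.2,233.3)),("top","ptr",(306,240)),("top","key",(331.3,245.3)),("top","key",(329,245)),("side","hub",(210+307/3.3,130+280/3.3)),("side","ptr",(318,202)),("side","key",(210+399/3.3,130+203/3.3))]
C={n:cam(n) for n in("top","side")}
def res(v,full=False):
    r=[]
    for n,t,px in L:
        (a,b),z=T[t];c,s=np.cos(v[2]),np.sin(v[2])
        p=[v[0]+c*a-s*b,v[1]+s*a+c*b,z]
        r+=list(proj(C[n],p)-px)
    return np.array(r)
f=least_squares(res,[.503,.047,-.16],loss="soft_l1");v=f.x
print(v.round(4),np.degrees(v[2]),res(v).round(1))
for n,px in(("top",(180+382/3.3,150+213/3.3)),("side",(294,201))):
    d=at_z(C[n],px,.066)[:2]-v[:2];print(np.hypot(*d),np.degrees(np.arctan2(d[1],d[0])-v[2])+90)
H=v[:2];u=lambda a:np.array([np.sin(-v[2]+a),np.cos(-v[2]+a)])
for a in(0,20,40,48):print(a,(H+.062*u(np.radians(a))).round(4))
print("key",(H-.136*u(0)).round(4))
E
```

```text
[ 0.5055  0.0467 -0.1914] -10.966558865445922 [-0.8 -0.2 -1.4  0.   0.4  0.1  2.7  0.4 -0.3 -0.1  0.3  0.6 -0.3 -2.4]
0.06606382034300082 51.34541270039748
0.04979555980724029 54.46417223471434
0 [0.5173 0.1075]
20 [0.5374 0.0998]
40 [0.5536 0.0857]
48 [0.5586 0.0786]
key [ 0.4796 -0.0869]
```

>>> {"method": "send_rows", "body": {
  "plan": [
    [[0,0,0,0,0,-0.1,0],[-0.029,-0.023,0,0,0,0,0],[-0.029,-0.023,0,0,0,0,0],[-0.029,-0.023,0,0,0,0,0],[-0.029,-0.023,0,0,0,0,0],[-0.029,-0.023,0,0,0,0,0],[-0.029,-0.023,0,0,0,0,0],[-0.029,-0.023,0,0,0,0,0],[-0.029,-0.023,0,0,0,0,0],[-0.029,-0.023,0,0,0,0,0],[-0.029,-0.023,0,0,0,0,0],[-0.029,-0.023,0,0,0,0,0]]
  ]
}}

```text
clock: 2.0
tcp_pos: [0.4245, 0.2151, 0.2439]
ee_rot: [0.097, 0.995, 0.0, 0.0]
force: [0.4, 0.5, 0.1]
finger_gap: 0.0176
finger_force: 0.0
```

>>> {"method": "send_rows", "body": {
  "plan": [
    [[-0.029,-0.023,0,0,0,0,0],[-0.029,-0.023,0,0,0,0,0],[-0.029,-0.023,0,0,0,0,0],[-0.025,-0.02,0,0,0,0,0],[0,0,0.04,0,0,0,0],[0,0,0.04,0,0,0,0],[0,0,0.04,0,0,0,0],[0,0,0,0,0,0,0],[0,0,0,0,0,0,0]]
  ]
}}

```text
clock: 2.75
tcp_pos: [0.5157, 0.1077, 0.1232]
ee_rot: [0.097, 0.995, -0.0, -0.002]
force: [0.1, -0.2, 1.4]
finger_gap: 0.0004
finger_force: 0.0
```

```bash
python3 - <<'E'
from h import *
o=ctrl.get_obs();print(o["clock"],o["tcp_pos"].round(4),o["ee_rot"],o["force"],o["finger_gap"])
a=[]
for n,s in(("top",(slice(185,275),slice(220,360))),("side",(slice(140,260),slice(240,400)))):
    a.append(cv2.resize(cam(n)["pixels"][s][...,::-1],(400,300),interpolation=cv2.INTER_CUBIC))
cv2.imwrite("pics/m1.png",np.hstack(a))
E
```

```text
2.75 [0.5157 0.1077 0.1232] [ 9.67698738e-02  9.95305403e-01 -3.49053107e-04 -1.61991426e-03] [ 0.09555057 -0.24986483  1.44247784] 0.0003789660412738242
```

View pics/m1.png

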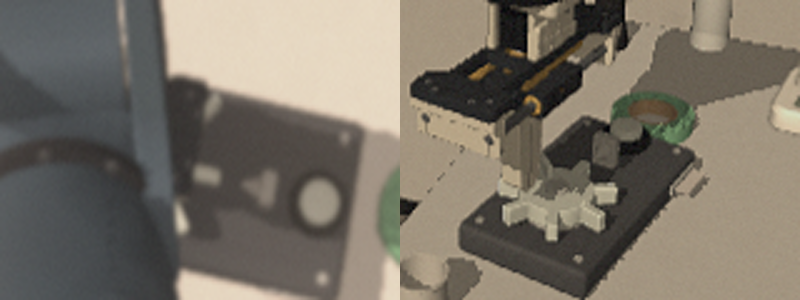

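```bash
python3 - <<'E'
from h import *
c=cam("side")
for z in(.098,.06,.046):
  p=proj(c,[.5157,.1077,z]);print(p,((p-[240,140])*2.5+[400,0]).round())
for n in("cutter",):print(proj(c,[.58,.175,.0]))
E
```

```text
[288.70470412 214.37188079] [522. 186.]
[288.47381865 229.23452511] [521. 223.]
[288.39169954 234.51650743] [521. 236.]
[247.90691001 263.09973415]
```

```bash
python3 - <<'E'
from h import *
c=cam("side");H=np.array([.5055,.0467]);im=cv2.resize(c["pixels"][170:260,260:350],(720,720),interpolation=cv2.INTER_CUBIC)[...,::-1].copy()
im=im[:600]
def pt(P,col):
    p=(proj(c,P)-[260,170])*8;cv2.circle(im,(int(p[0]),int(p[1])),4,col,-1)
for k in range(7):
    a=np.radians(10.97+25.7+51.43*k); pt([*(H+(.068 if k==1 else .054)*np.array([np.sin(a),np.cos(a)])),.06],(0,0,255))
pt([*H,.06],(0,255,0))
a=np.radians(11.1)
for x in(-.0075,.0075):
  for y in(-.0175,.0175):
    for z,col in((.098,(255,0,255)),(.06,(255,255,0))):
      q=np.array([.5157,.1077])+x*np.array([-np.cos(a),np.sin(a)])+y*np.array([np.sin(a),np.cos(a)])
      pt([*q,z],col)
cv2.imwrite("pics/m2.png",im)
E
```

```text
(no output)
```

View pics/m2.png

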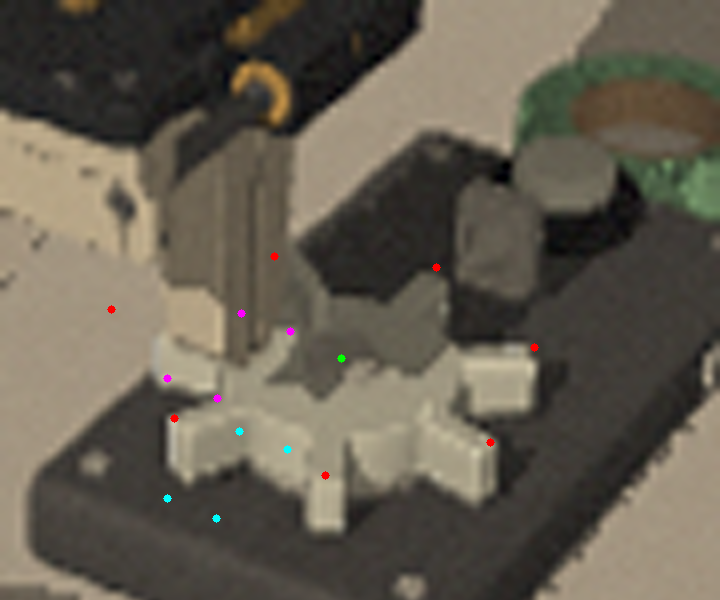

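The projected model (red tooth ends, cyan finger footprint) lines up with the picture, and the footprint falls inside the +y gap. I'll go down and push along the arc.

>>> {"method": "send_rows", "body": {
  "plan": [
    [[0,0,0.03,0,0,0,0],[0,0,0.022,0,0,0,0],[0,0,0,0,0,0,0],[0,0,0,0,0,0,0]]
  ]
}}

```text
clock: 3.28
tcp_pos: [0.5166, 0.1079, 0.0727]
ee_rot: [0.097, 0.995, 0.0, 0.0]
force: [0.6, 0.5, -0.4]
finger_gap: 0.0003
finger_force: 0.0
```

>>> {"method": "send_rows", "body": {
  "plan": [
    [[-0.0054,-0.0002,0,0,0,0.087,0],[-0.0054,-0.0002,0,0,0,0.087,0],[-0.0054,-0.0002,0,0,0,0.087,0],[-0.0054,-0.0002,0,0,0,0.087,0],[0,0,0,0,0,0,0],[0,0,0,0,0,0,0]]
  ]
}}

```text
clock: 3.78
tcp_pos: [0.5373, 0.1004, 0.0735]
ee_rot: [0.266, 0.964, 0.001, 0.001]
force: [0.1, 0.1, 0.5]
finger_gap: 0.0004
finger_force: 0.8
```

>>> {"method": "send_rows", "body": {
  "plan": [
    [[-0.0054,-0.0002,0,0,0,0.087,0],[-0.0054,-0.0002,0,0,0,0.087,0],[0,0,0,0,0,0,0],[0,0,0,0,0,0,0]]
  ]
}}

```text
clock: 4.12
tcp_pos: [0.5455, 0.094, 0.0724]
ee_rot: [0.348, 0.937, 0.0, 0.001]
force: [-0.3, 0.8, 0.0]
finger_gap: 0.0004
finger_force: 0.2
```

>>> {"method": "send_rows", "body": {
  "plan": [
    [[-0.0054,-0.0002,0,0,0,0.087,0],[-0.0054,-0.0002,0,0,0,0.087,0],[0,0,0,0,0,0,0],[0,0,0,0,0,0,0]]
  ]
}}

```text
clock: 4.45
tcp_pos: [0.5529, 0.0862, 0.072]
ee_rot: [0.428, 0.904, 0.0, 0.001]
force: [1.4, -2.5, 0.8]
finger_gap: 0.001
finger_force: 1.4
```

```bash
python3 - <<'E'
from h import *
o=ctrl.get_obs();print(o["tcp_pos"].round(4),o["force"])
c=cam("side");H=np.array([.5055,.0467]);im=cv2.resize(c["pixels"][170:245,260:350],(720,600),interpolation=cv2.INTER_CUBIC)[...,::-1].copy()
for k in range(7):
    a=np.radians(10.97+25.7+51.43*k);p=(proj(c,[*(H+(.068 if k==3 else .054)*np.array([np.sin(a),np.cos(a)])),.06])-[260,170])*8
    cv2.circle(im,(int(p[0]),int(p[1])),4,(0,0,255),-1)
cv2.imwrite("pics/m3.png",im)
E
```

```text
[0.5529 0.0862 0.072 ] [ 1.37403777 -2.53059861  0.84500134]
```

View pics/m3.png

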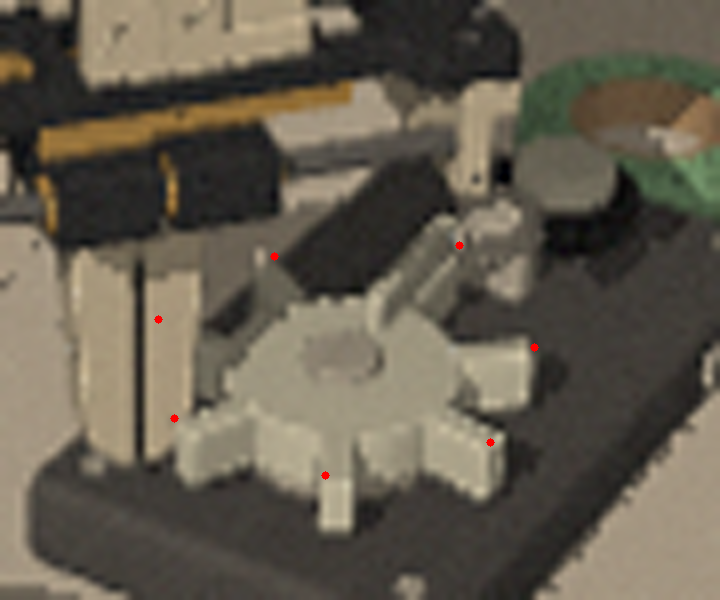

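The ridged long tooth now points at the pointer (ridge end near (450,225)). The tooth behind is lightly resting on the finger, so I'll centre the finger in the gap and lift out.

>>> {"method": "send_rows", "body": {
  "plan": [
    [[-0.0054,0.001,0,0,0,0.087,0],[-0.002,0.002,0,0,0,0.03,0],[0,0.002,0,0,0,0,0],[0,0,0,0,0,0,0],[0,0,-0.02,0,0,0,0],[0,0,-0.04,0,0,0,0],[0,0,-0.02,0,0,0,0],[0,0,0,0,0,0,0],[0,0,0,0,0,0,0]]
  ]
}}

```text
clock: 5.25
tcp_pos: [0.5615, 0.0835, 0.1524]
ee_rot: [0.481, 0.877, 0.001, 0.001]
force: [0.5, 0.0, -0.7]
finger_gap: 0.0007
finger_force: 0.0
```

```bash
python3 - <<'E'
from h import *
o=ctrl.get_obs();print(o["tcp_pos"].round(4),o["force"].round(1),o["ee_rot"])
c=cam("side");H=np.array([.5055,.0467]);im=cv2.resize(c["pixels"][170:245,260:350],(720,600),interpolation=cv2.INTER_CUBIC)[...,::-1].copy()
for k in range(7):
    a=np.radians(10.97+25.7+51.43*k);p=(proj(c,[*(H+(.068 if k==3 else .054)*np.array([np.sin(a),np.cos(a)])),.06])-[260,170])*8
    cv2.circle(im,(int(p[0]),int(p[1])),4,(0,0,255),-1)
cv2.imwrite("pics/m4.png",im)
a=np.arctan2(*(2*o["ee_rot"][:2]*1))*2*0
x,y=o["ee_rot"][:2];X=np.array([2*x*x-1,2*x*y]);Y=np.array([2*x*y,2*y*y-1])
d=np.array([.4796,-.0869])-o["tcp_pos"][:2];print("tool dx,dy",d@X,d@Y)
E
```

```text
[0.5615 0.0835 0.1524] [ 0.5  0.  -0.7] [4.81250969e-01 8.76582370e-01 5.10988512e-04 7.69598412e-04]
tool dx,dy -0.0997470174131296 -0.16056828316100982
```

View pics/m4.png

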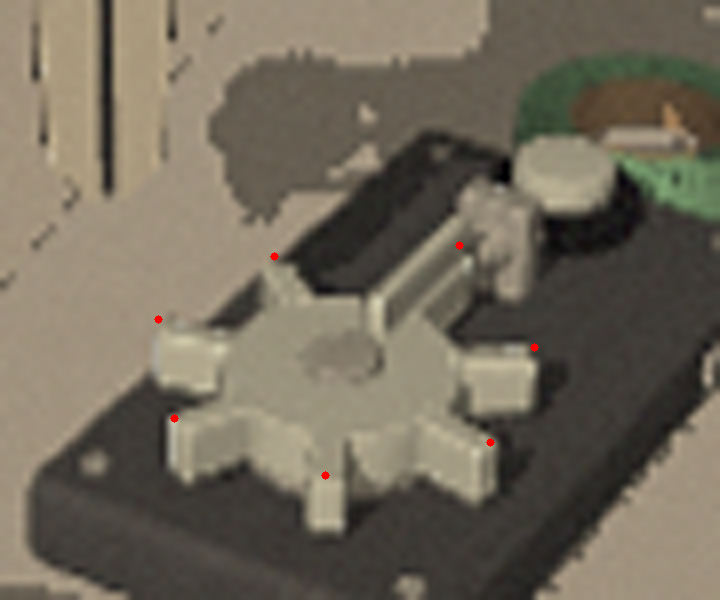

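The wheel rests in its click with all the teeth on the marks. Now the key, which shows at (565,157) as modelled.

>>> {"method": "send_rows", "body": {
  "plan": [
    [[-0.02,-0.032,0,0,0,0,0],[-0.02,-0.032,0,0,0,0,0],[-0.02,-0.032,0,0,0,0,0],[-0.02,-0.032,0,0,0,0,0],[-0.02,-0.032,0,0,0,0,0],[0,0,0,0,0,0,0],[0,0,0.035,0,0,0,0],[0,0,0.022,0,0,0,0],[0,0,0,0,0,0,0],[0,0,0,0,0,0,0]]
  ]
}}

```text
clock: 6.13
tcp_pos: [0.4788, -0.0863, 0.0935]
ee_rot: [0.482, 0.876, -0.0, -0.002]
force: [0.3, 0.5, 0.5]
finger_gap: 0.0005
finger_force: 0.0
```

>>> {"method": "send_rows", "body": {
  "plan": [
    [[0,0,0.005,0,0,0,0],[0,0,0.005,0,0,0,0],[0,0,0.005,0,0,0,0],[0,0,0.003,0,0,0,0],[0,0,0,0,0,0,0],[0,0,0,0,0,0,0]]
  ]
}}

```text
clock: 6.63
tcp_pos: [0.4802, -0.0868, 0.077]
ee_rot: [0.482, 0.876, 0.0, 0.001]
force: [2.8, 2.8, 5.1]
finger_gap: 0.0003
finger_force: 2.2
```

>>> {"method": "send_rows", "body": {
  "plan": [
    [[0,0,0.001,0,0,0,0],[0,0,0.001,0,0,0,0],[0,0,0,0,0,0,0],[0,0,0,0,0,0,0]]
  ]
}}

```text
clock: 6.97
tcp_pos: [0.4803, -0.0869, 0.076]
ee_rot: [0.482, 0.876, 0.0, 0.001]
force: [-2.8, 3.4, 20.7]
finger_gap: 0.0005
finger_force: 10.3
```

The force has risen to 20.7 N, well above the spring, so the key is at its stop. Now lift clear.

>>> {"method": "send_rows", "body": {
  "plan": [
    [[0,0,-0.01,0,0,0,0],[0,0,-0.03,0,0,0,0],[0,0,-0.04,0,0,0,0],[0,0,-0.04,0,0,0,0],[0,0,0,0,0,0,0],[0,0,0,0,0,0,0]]
  ]
}}

```text
clock: 7.47
tcp_pos: [0.4801, -0.0871, 0.1964]
ee_rot: [0.482, 0.876, 0.0, 0.002]
force: [-1.1, 0.4, -0.9]
finger_gap: 0.0003
finger_force: 0.0
```

```bash
python3 - <<'E'
from h import *
print(ctrl.get_obs()["force"].round(1))
c=cam("side");cv2.imwrite("pics/m5.png",cv2.resize(c["pixels"][150:300,230:400],(680,600),interpolation=cv2.INTER_CUBIC)[...,::-1])
E
```

```text
[-1.1  0.4 -0.9]
```

View pics/m5.png

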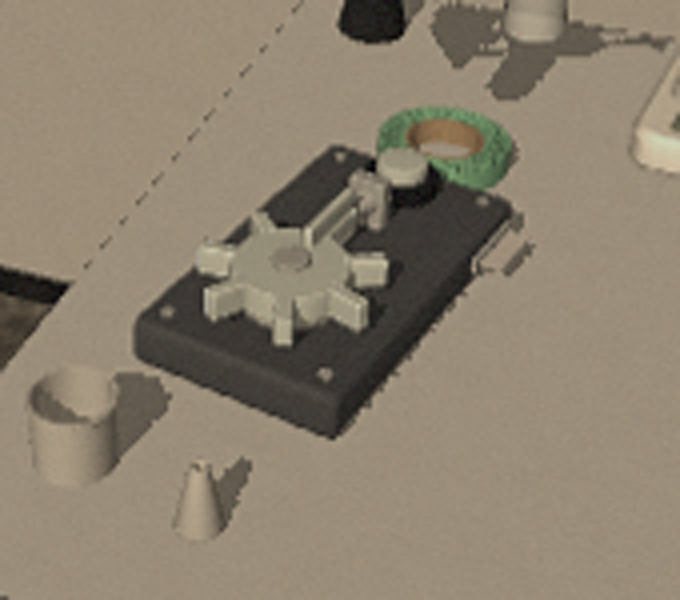

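The long tooth points at the pointer (365,195), the key is up again (403,165), and the cutter, nozzle and tape roll haven't moved.

```bash
python3 -c "
from station import ctrl
print(ctrl.job_done())"
```

```text
the job is handed in; nothing more can be done
None
```

I turned the day wheel one click so the long tooth points at the pointer, pressed the print key to its stop and let it come back up, left the cutter, nozzle and tape roll untouched, and handed the job in; no verdict came back.

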